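# Empty the lemon keeper into the fruit bowl, hefting it for lemons still inside

## Robot

A 6-joint arm with a two-finger parallel gripper is mounted at the origin on a cart in front of the work surface, level with it; the furniture and walls round the work are solid. World frame = base frame: x ahead of the robot, y to its left, z up, the work surface at z = 0. Lengths are in m, angles in degrees, forces in N, time in s.
With the tool pointing down it reaches from about 0.4 to 0.925 m from the base axis. Payload 3.4 kg.
Tool frame: the origin (TCP) lies at the very end of the fingers, on their centre line; the grasp point (between the pads) lies manip.grasp_offset behind it (manip.grasp_offset is the distance from the TCP to the grasp point, in m); z points along the fingers, y is the line along which they close (so a half turn about z gives the same grasp; the last joint's range is limited). The gripper opens to 85 mm and grips with 20 to 120 N. Pads are 22 mm wide; open, the fingers measure 114 mm over their backs; the gripper's body (76 mm by 85 mm) begins 54 mm behind the grasp point. The pads swing forward as they close: fully open they stand 13 mm farther back than shut.
Start: joints at [-78.581, 17.578, 86.31, -0, 76.112, -4.211], TCP at [0.155, -0.554, 0.231] pointing down, gripper open.
Joint ranges: [-179.03, 179.03], [-60, 130.46], [8.19, 133.38], [-81.62, 261.62], [5.75, 156.47], [-153.77, 153.77]. Speed limits (degrees/s): [147.25, 147.25, 180, 180, 180, 180].

## Interface

Orientations are given as a 3x3 rotation matrix whose columns are the frame's x, y, z axes.
In Python, from rig import manip gives the robot as it stands.
- The arm moves only by the shell command python3 drive.py 'ROWS' [FORCE]. ROWS is a JSON list of rows, 1 to 20 of them, each of 7 numbers: the opening from 0.0 (shut) to 1.0 (fully open), then dx, dy, dz in m, then a rotation vector rx, ry, rz in degrees; each row is the pose to reach, as a shift and turn from the pose commanded when the command began, along the tool's axes at that moment; what a row does not reach only later rows make up. A row lasts 1/12 s, in which the tool goes at most 0.0417 m and 7.16 degrees, less where a joint would pass 70% of its speed; a pose out of reach is approached as far as the arm can. The fingers move at their own pace and stop on an object; FORCE is the grip in N (left out, the last holds). Time passes only in rows, so rows that do not move let the fingers close. It prints the time, the measured TCP pose, the force, the opening and the grip force at its end. Input that does not fit is refused with a message, and nothing moves.
- manip.read_state(): the state, without advancing time (a new reading comes with each control period).
- manip.camera(name): name is "scene" or "top" or "wrist"; returns a dict with "image" (384x512x3 uint8, blue, green, red), "depth" (384x512 float32, m along the optical axis (not along the pixel's ray), 0 where there is no reading), "fx", "fy", "cx", "cy" (pixels), "dist_coeffs" ([k1, k2, p1, p2, k3] as OpenCV has them; the pictures are not rectified), "position" and "attitude" of the camera in the world. Camera axes: x right, y down, z forward; pixel columns grow to the right and rows downward; lengths in m; the calibration is good to about 2 mm. A picture is of the moment at which its call begins.
- manip.close_job(): hands the job in; it is judged then, once.
The state is a dict: "time_s": time; "q": joint angles; "qd": joint speeds; "joint_torque": joint torques, N m; "ee_pos": TCP position; "orientation": TCP orientation; "force": force on the tool from outside, world axes, zero at the start; "wrist_torque": the same for the moment, N m; "grip_width": opening from 0.0 (shut) to 1.0 (fully open); "gripper_force": force on a finger pad.
Only numpy, scipy, OpenCV 4.12 (cv2) and the standard library are available. Lean on these libraries where they do the work, as an engineer would, in place of code of your own. Each camera call takes 0.05 s, during which the arm holds its last target. There are 200 camera calls.

## Task

Empty the three lemons out of the slim white keeper into the wooden fruit bowl. They like to lodge behind its narrow mouth, so after tipping it over the bowl hold it upright and still in the air for a second to feel by its weight whether any are left, and tip it out again as often as needed until it is empty. Then stand the empty keeper upright on the middle of the round cork mat, with all three lemons lying in the bowl, the bowl about where it was and the other things left alone.

Things in the scene. Friction and masses are not known exactly. Their poses are not given: they have to be found in the camera images.
- keeper: lemon keeper: slim opaque canister of white enamelled steel with blue edges, 64 mm thick (its x), 136 mm long (its y), 150 mm high, corners rounded 12 mm, walls 3 mm; 320 g empty with its handle. Origin: centre of its underside; z up. Open mouth on top at the -y end; the +y end slopes in at 45 degrees over its top 34 mm and carries a wooden handle
- keeper_mouth (a point): centre of the keeper's mouth, on its top, 16.5 mm from its axis towards -y; the mouth is 58 mm (x) by 97 mm (y). Tipped over the -y end, lemons slide out beyond about 120 degrees, best at about 150; often two wedge side by side across the mouth and stay in; standing the keeper upright again lets them drop back and settle anew
- keeper_grip (a point): where to hold the keeper's flat wooden handle, 34 mm up it from the slope. The handle stands square on the slope, pointing 45 degrees up and out to +y; it is 44 mm wide (x), 10.5 mm thick, 62 mm long. Fingers that point straight down it (45 degrees down, towards -y), one pad on each broad face, hold it firmly. In the keeper's frame: y +75 mm, z +157 mm
- lemon_a_center (a point): lemon, 73 mm long and 52 mm thick, 70 to 100 g; it starts inside the keeper; the point is the middle of the lemon
- lemon_b_center (a point): lemon, 73 mm long and 52 mm thick, 70 to 100 g; it starts inside the keeper; the point is the middle of the lemon
- lemon_c_center (a point): lemon, 73 mm long and 52 mm thick, 70 to 100 g; it starts inside the keeper; the point is the middle of the lemon
- lemon_a: the first lemon (its origin is a point on its skin, 26 mm from its middle)
- lemon_b: the second lemon, likewise
- lemon_c: the third lemon, likewise
- fruit_bowl: round wooden fruit bowl, loose, 750 g, 230 mm across the rim, 75 mm high, 5 mm wall, inner floor at 7 mm and about 120 mm across; origin: centre of its underside, z up
- cork_mat: round cork mat, fixed, 170 mm across, 8 mm thick; origin: centre of its underside
- garlic: bystander: garlic bulb, 50 mm, on the wooden chopping board (200 x 300 x 21 mm, fixed) between bowl and mat
- garlic_press: bystander: garlic press, 146 mm long, 47 mm high, lying on the chopping board
- mug_blue: bystander: dark blue mug upside down, 93 mm high, behind the mat

How it is judged:
By the outcome, as a careful person would: the job done as asked, in the order asked, and still so for the second after the job is handed in, with the robot touching nothing.
It also fails if it takes over 72 s, if anything falls off the work surface, if the arm or the gripper's body presses on something with over 40 N, if the wrist force passes 120 N, or if a joint passes its speed limit or range.

## Working session

There is one attempt and no reset: what is moved stays moved. The work goes in short steps, Python scripts to look and compute and a shell command to move; the robot and the scene stay as the last step left them, time stands still between calls to the robot, and variables do not carry over. Pictures are saved under pics/ and viewed, at most 10 in all, crops included, and the job is handed in when it is done.

```bash
ls; mkdir -p pics; cat > h.py <<'E'
import numpy as np,cv2
from rig import manip
def cam(n,save=None):
    c=manip.camera(n)
    if save: cv2.imwrite('pics/'+save,c['image'])
    return c
def K(c): return np.array([[c['fx'],0,c['cx']],[0,c['fy'],c['cy']],[0,0,1.]])
def ray(c,uv):
    p=cv2.undistortPoints(np.array(uv,float).reshape(-1,1,2),K(c),np.array(c['dist_coeffs'])).reshape(-1,2)
    R=np.array(c['attitude']); return np.array(c['position']),(np.c_[p,np.ones(len(p))]@R.T)
def onplane(c,uv,z):
    o,d=ray(c,uv); return o+d*((z-o[2])/d[:,2])[:,None]
def bydepth(c,uv):
    o,d=ray(c,uv); uv=np.array(uv,int).reshape(-1,2); return o+d*c['depth'][uv[:,1],uv[:,0]][:,None]
def cloud(c):
    v,u=np.mgrid[0:384,0:512]; P=bydepth(c,np.c_[u.ravel(),v.ravel()]).reshape(384,512,3); P[c['depth']==0]=np.nan; return P
E
python3 - <<'E'
from h import *
a=cam('top');b=cam('scene')
cv2.imwrite('pics/a.png',a['image']);cv2.imwrite('pics/b.png',b['image'])
for c in(a,b):print(c['position'],c['attitude'],c['fx'],c['dist_coeffs'])
s=manip.read_state();print(s,manip.grasp_offset)
E
```

```text
drive.py
pics
rig.py
[ 0.46405406 -0.02850312  1.33589806] [[-0.01604382 -0.99876008  0.04712648]
 [-0.99974869  0.01676209  0.01488592]
 [-0.0156574  -0.04687581 -0.99877801]] 419.44398429690483 [0.0134206 0.        0.        0.        0.       ]
[-0.27421575  1.26781286  1.15787442] [[-0.8467951  -0.30171926  0.43806796]
 [-0.53190794  0.47495244 -0.70106642]
 [ 0.0034638  -0.82667144 -0.56267427]] 499.0263888711071 [-0.18773523  0.          0.          0.          0.        ]
{'time_s': 0.1, 'q': array([-7.85801483e+01,  1.76202813e+01,  8.63747727e+01, -8.42536083e-04,
        7.61122739e+01, -4.21226162e+00]), 'qd': array([ 0.09175727, -0.15697006, -0.10039888,  0.05545558,  0.0049115 ,
       -0.00504774]), 'joint_torque': array([ 1.47587962e-04, -4.58528495e+01, -2.52607280e+01, -1.27888143e-04,
        5.59189284e-03,  7.28256367e-06]), 'ee_pos': array([ 0.15477798, -0.55313514,  0.23046084]), 'orientation': array([[ 9.63010759e-01,  2.69462668e-01, -3.84885555e-04],
       [ 2.69462914e-01, -9.63009022e-01,  1.83331422e-03],
       [ 1.23361480e-04, -1.86921371e-03, -9.99998245e-01]]), 'force': array([-0.14854055,  0.12375306, -0.00303389]), 'wrist_torque': array([-0.0387009 , -0.03146884,  0.00588805]), 'gripper_force': 0.0, 'grip_width': 1.0007006864739636} 0.0187
```

View pics/a.png

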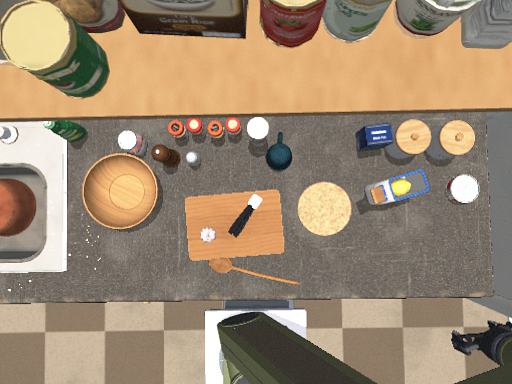

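View pics/b.png

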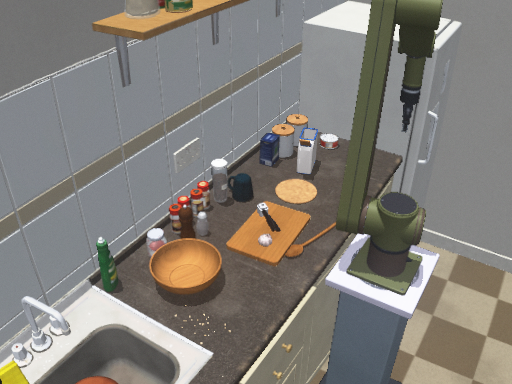

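Top view: the bowl is at about (121,191), the mat at (324,208) and the keeper at (398,188). The keeper's handle points left (about (376,195)) and its mouth is on the right, with one lemon visible. A shelf overhangs the back. Next I'll measure these.

```bash
cat > m.py <<'E'
from h import *
a=cam('top');b=cam('scene')
hs=cv2.cvtColor(a['image'],cv2.COLOR_BGR2HSV);P=cloud(a);PB=cloud(b)
roi=np.zeros((384,512),bool);roi[165:215,355:435]=1
blue=cv2.inRange(hs,(100,120,80),(125,255,255)).astype(bool)&roi
brown=cv2.inRange(hs,(5,70,60),(19,255,255)).astype(bool)&roi
for n,m in(('blue',blue),('brown',brown)):
    v,u=np.where(m);q=P[m];print(n,m.sum(),u.min(),u.max(),v.min(),v.max(),'z',np.nanpercentile(q[:,2],[5,50,95]).round(3))
    top=onplane(a,np.c_[u,v],0.15 if n=='blue' else .165)[:,:2].astype(np.float32)
    r=cv2.minAreaRect(top*1000);print(r, np.nanmedian(q,0))
# cloud slices of keeper, both views, restricted area
k=onplane(a,[[398,188]],0.15)[0];print('k',k)
for nm,Q in(('top',P),('scene',PB)):
    q=Q.reshape(-1,3);s=q[(abs(q[:,0]-k[0])<.1)&(abs(q[:,1]-k[1])<.13)&(q[:,2]>.02)]
    print(nm,len(s),np.percentile(s,[1,50,99],axis=0).round(3).tolist())
    t=s[(s[:,2]>.14)&(s[:,2]<.157)];print(' rim',len(t),cv2.minAreaRect((t[:,:2]*1000).astype(np.float32)),np.median(t[:,2]))
    t=s[(s[:,2]>.16)];
    if len(t)>4:print(' high',len(t),cv2.minAreaRect((t[:,:2]*1000).astype(np.float32)),t[:,2].max())
# mat, bowl
for nm,box,z,lo,hi in(('mat',(175,240,292,355),.008,(10,40,120),(25,160,255)),('bowl',(145,235,75,165),.075,(5,80,60),(20,255,255))):
    m=cv2.inRange(hs,lo,hi);r=np.zeros_like(m);y0,y1,x0,x1=box;r[y0:y1,x0:x1]=m[y0:y1,x0:x1]
    c=max(cv2.findContours(r,0,1)[0],key=cv2.contourArea)[:,0]
    w=onplane(a,c,z)[:,:2]*1000;print(nm,cv2.fitEllipse(cv2.convexHull(w.astype(np.float32))),'z',np.nanmedian(P[r>0][:,2]),np.nanpercentile(P[r>0][:,2],98))
# obstacles: height map maxima over y strips
q=P.reshape(-1,3);q=q[~np.isnan(q[:,0])]
for y0 in np.arange(-.6,.8,.1):
    print(round(y0,1),[round(float(np.percentile(s,99)),2) if len(s:=q[(q[:,1]>=y0)&(q[:,1]<y0+.1)&(q[:,0]>=x)&(q[:,0]<x+.1)][:,2])else None for x in np.arange(.2,1.1,.1)])
E
python3 m.py
```

```text
blue 234 381 428 170 200 z [0.118 0.152 0.156]
((525.0267333984375, -429.88165283203125), (67.33899688720703, 125.93700408935547), 16.876005172729492) [ 0.52724769 -0.44097838  0.15220746]
brown 175 370 384 187 203 z [0.148 0.166 0.179]
((500.96026611328125, -348.9647521972656), (43.033111572265625, 30.700702667236328), 16.7227840423584) [ 0.500231   -0.34849911  0.16581968]
k [ 0.51934297 -0.41114362  0.15      ]
top 2838 [[0.481, -0.493, 0.028], [0.589, -0.343, 0.784], [0.619, -0.283, 0.804]]
 rim 417 ((522.4578247070312, -423.0523376464844), (66.95270538330078, 141.79415893554688), 16.232791900634766) 0.15111175605374827
 high 1554 ((548.8600463867188, -319.94635009765625), (144.18258666992188, 73.07975769042969), 2.676516532897949) 0.8049944240685931
scene 732 [[0.475, -0.495, 0.021], [0.506, -0.369, 0.108], [0.618, -0.328, 0.173]]
 rim 103 ((520.1598510742188, -416.10638427734375), (67.26199340820312, 152.40553283691406), 18.489320755004883) 0.14795162419769325
 high 31 ((495.85748291015625, -332.0254211425781), (40.886295318603516, 14.729811668395996), 22.51861000061035) 0.1791
[... 439 characters left out ...]
.4 [0.01, 0.01, 0.18, 0.8, 0.87, 0.12, None, None, None]
-0.3 [0.01, 0.01, 0.01, 0.8, 0.91, 0.85, None, None, None]
-0.2 [0.72, 0.01, 0.01, 0.8, 0.91, 0.86, None, None, None]
-0.1 [0.68, 0.03, 0.06, 0.8, 0.91, 0.85, None, None, None]
-0.0 [0.02, 0.04, 0.06, 0.8, 0.9, 0.17, None, None, None]
0.1 [0.01, 0.06, 0.05, 0.8, 0.91, 0.88, None, None, None]
0.2 [0.01, 0.02, 0.06, 0.8, 0.91, 0.88, None, None, None]
0.3 [0.01, 0.01, 0.08, 0.8, 0.8, 0.1, None, None, None]
0.4 [0.01, 0.01, 0.08, 0.07, 0.08, 0.01, None, None, None]
0.5 [0.01, 0.01, 0.07, 0.08, 0.12, 0.2, None, None, None]
0.6 [0.01, 0.01, 0.01, 0.01, 0.01, 0.01, None, None, None]
0.7 [0.01, 0.01, -0.07, -0.07, 0.01, 0.06, None, None, None]
```

```bash
python3 - <<'E'
from h import *
a=cam('top');b=cam('scene')
th=np.radians(16.6);ex=np.array([np.cos(th),np.sin(th),0]);ey=np.array([-np.sin(th),np.cos(th),0])
k=np.array([.515,-.40,0])
for n,c in(('top',a),('scene',b)):
    hs=cv2.cvtColor(c['image'],cv2.COLOR_BGR2HSV);P=cloud(c);q=P-k;X=q@ex;Y=q@ey;Z=P[...,2]
    reg=(abs(X)<.06)&(abs(Y)<.13)&(Z>.015)&(Z<.2)
    blue=cv2.inRange(hs,(100,110,70),(128,255,255)).astype(bool)&reg
    brown=cv2.inRange(hs,(4,70,50),(20,255,255)).astype(bool)&reg&(Y>0)
    for m,l in((blue,'blue'),(brown,'brown'),(reg,'all')):
        print(n,l,m.sum(),*[np.percentile(v[m],[1,5,50,95,99]).round(4) for v in(X,Y,Z)] if m.sum() else '')
    m=blue&(Z>.143);print('  rimblue',np.percentile(X[m],[0,2,50,98,100]).round(4),np.percentile(Y[m],[0,2,50,98,100]).round(4))
    # plane rays for rim pixels: z=.15
    v,u=np.where(blue);w=onplane(c,np.c_[u,v],.15)-k;print('  ray rim Y',np.percentile(w@ey,[0,2,5]).round(4),'X',np.percentile(w@ex,[0,2,98,100]).round(4))
E
cat >> h.py <<'E'
from scipy.spatial.transform import Rotation as Ro
def rel(p,R,s=None):
    s=s or manip.read_state();A=np.array(s['orientation'])
    d=A.T@(np.array(p)-s['ee_pos']);r=Ro.from_matrix(A.T@R).as_rotvec(degrees=True)
    print('row',d.round(4).tolist(),r.round(2).tolist(),'q',s['q'].round(1).tolist(),'F',s['force'].round(2),'M',s['wrist_torque'].round(2),'g',round(s['grip_width'],3),'t',s['time_s'])
def keeperR(yaw,tilt):  # keeper attitude: yaw about z, then tipped over its -y end
    return Ro.from_euler('Z',yaw,degrees=True).as_matrix()@Ro.from_euler('X',tilt,degrees=True).as_matrix()
r2=.5**.5
KT=np.array([[1,0,0],[0,-r2,-r2],[0,r2,-r2]]).T  # rows given = axes x,y,z of tool in keeper frame
def tool(yaw,tilt=0): return keeperR(yaw,tilt)@KT
E
python3 - <<'E'
from h import *
R=tool(16.6);print(R,np.linalg.det(R))
g=np.array([.5013,-.3525,.157])
rel(g+R[:,2]*(.0187-.16),R)
E
```

```text
[[ 0.95832257  0.20201218 -0.20201218]
 [ 0.28568837 -0.67763639  0.67763639]
 [ 0.         -0.70710678 -0.70710678]] 1.0000000000000002
row [0.3895, -0.0004, -0.0259] [44.95, -0.38, -0.92] q [-78.6, 17.6, 86.3, -0.0, 76.1, -4.2] F [ 0.72 -0.15  0.94] M [ 0.01  0.02 -0.02] g 1.002 t 0.3
```

```bash
sed -i 's/^KT=.*/KT=np.array([[1,0,0],[0,-r2,r2],[0,-r2,-r2]]).T/' h.py
python3 - <<'E'
from h import *
R=tool(16.6);print(R[:,2])
g=np.array([.5013,-.3525,.157])
rel(g+R[:,2]*(.0187-.16),R)
E
```

```text
[ 0.20201218 -0.67763639 -0.70710678]
row [0.3861, -0.2002, -0.0258] [-45.04, 0.38, -0.92] q [-78.6, 17.6, 86.3, -0.0, 76.1, -4.2] F [ 0.72 -0.15  0.94] M [ 0.01  0.02 -0.02] g 1.002 t 0.3
```

```bash
python3 drive.py '[[1, 0.386, -0.2, -0.026, -45, 0.4, -0.9], [1, 0.386, -0.2, -0.026, -45, 0.4, -0.9], [1, 0.386, -0.2, -0.026, -45, 0.4, -0.9], [1, 0.386, -0.2, -0.026, -45, 0.4, -0.9], [1, 0.386, -0.2, -0.026, -45, 0.4, -0.9], [1, 0.386, -0.2, -0.026, -45, 0.4, -0.9], [1, 0.386, -0.2, -0.026, -45, 0.4, -0.9], [1, 0.386, -0.2, -0.026, -45, 0.4, -0.9], [1, 0.386, -0.2, -0.026, -45, 0.4, -0.9], [1, 0.386, -0.2, -0.026, -45, 0.4, -0.9], [1, 0.386, -0.2, -0.026, -45, 0.4, -0.9], [1, 0.386, -0.2, -0.026, -45, 0.4, -0.9]]'
python3 - <<'E'
from h import *
R=tool(16.6);g=np.array([.5013,-.3525,.157])
rel(g+R[:,2]*.0187,R)
c=cam('wrist','w1.png')
E
```

```text
time_s: 1.3
ee_pos: [0.4062, -0.3138, 0.2493]
orientation: [[0.959, 0.202, 0.2], [0.284, -0.677, -0.678], [-0.001, 0.707, -0.707]]
force: [-0.6, -1.7, 0.1]
grip_width: 1.001
gripper_force: 0.0
row [0.0803, -0.0199, 0.1293] [0.02, 0.12, -0.01] q [-17.8, 4.6, 119.6, -58.4, 43.4, 95.7] F [-0.62 -1.68  0.11] M [0.27 0.02 0.04] g 1.001 t 1.3
```

View pics/w1.png

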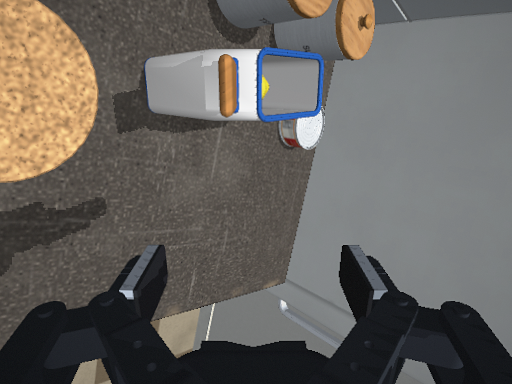

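The wrist view shows the handle edge-on at (229,86), with the keeper upright and the lemon at (266,87). The arm hasn't finished its move, so I'll align sideways first.

```bash
python3 drive.py '[[1, 0.08, -0.02, 0, 0, 0, 0], [1, 0.08, -0.02, 0, 0, 0, 0], [1, 0.08, -0.02, 0.04, 0, 0, 0], [1, 0.08, -0.02, 0.07, 0, 0, 0], [1, 0.08, -0.02, 0.07, 0, 0, 0], [1, 0.08, -0.02, 0.07, 0, 0, 0]]' | head -1
python3 - <<'E'
from h import *
R=tool(16.6);g=np.array([.5013,-.3525,.157])
rel(g+R[:,2]*.0187,R)
c=cam('wrist','w2.png')
s=manip.read_state();q=s['q'];E=lambda a,t:Ro.from_euler(a,t,degrees=True).as_matrix()
print(E('Z',q[0])@E('Y',q[1]+q[2])@E('Z',q[3])@E('Y',q[4])@E('Z',q[5])-s['orientation'])
# handle faces in wrist view
hs=cv2.cvtColor(c['image'],cv2.COLOR_BGR2HSV);P=cloud(c);m=cv2.inRange(hs,(4,70,50),(20,255,255)).astype(bool)
T=(P-s['ee_pos'])@s['orientation']
m&=(abs(T[...,0])<.05)&(abs(T[...,1])<.06)&(T[...,2]<.1)
print('handle in tool axes',m.sum(),[np.percentile(T[...,i][m],[2,10,50,90,98]).round(4).tolist() for i in range(3)])
E
```

```text
time_s: 1.85
row [-0.0003, -0.0004, 0.0574] [-0.11, 0.14, 0.07] q [-15.8, 17.2, 115.3, -65.8, 40.9, 107.4] F [-0.    0.17 -0.5 ] M [0.31 0.11 0.05] g 1.001 t 1.85
[[-1.16067709e+00  7.56677954e-01  2.77555756e-17]
 [ 3.93812167e-01  9.62798941e-01 -2.22044605e-16]
 [-7.05507388e-01 -7.07429625e-01  2.22044605e-16]]
handle in tool axes 1482 [[-0.0187, -0.0138, 0.0083, 0.0211, 0.0217], [-0.0052, -0.0042, -0.0007, 0.0033, 0.0041], [0.0117, 0.0124, 0.0139, 0.0382, 0.0567]]
```

View pics/w2.png

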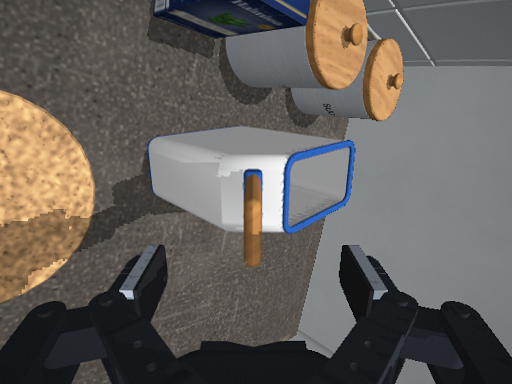

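Aligned: the handle sits within ±5 mm of the tool's y centre and its tip is 12 mm ahead. Advancing and closing.

```bash
python3 drive.py '[[1, 0, 0, 0.03, 0, 0, 0], [1, 0, 0, 0.057, 0, 0, 0], [1, 0, 0, 0.057, 0, 0, 0], [1, 0, 0, 0.057, 0, 0, 0], [0, 0, 0, 0.057, 0, 0, 0], [0, 0, 0, 0.057, 0, 0, 0], [0, 0, 0, 0.057, 0, 0, 0], [0, 0, 0, 0.057, 0, 0, 0], [0, 0, 0, 0.057, 0, 0, 0], [0, 0, 0, 0.057, 0, 0, 0], [0, 0, 0, 0.057, 0, 0, 0], [0, 0, 0, 0.057, 0, 0, 0]]' 100
python3 - <<'E'
from h import *
R=tool(16.6);g=np.array([.5013,-.3525,.157])
rel(g+R[:,2]*.0187,R)
E
```

```text
time_s: 2.9
ee_pos: [0.5061, -0.3644, 0.1459]
orientation: [[0.958, 0.202, 0.203], [0.286, -0.678, -0.677], [0.001, 0.707, -0.707]]
force: [-1.5, 3.6, 2.1]
grip_width: 0.113
gripper_force: 97.3
row [-0.0012, -0.0012, 0.0018] [-0.03, -0.04, -0.0] q [-20.1, 22.2, 115.6, -74.1, 36.0, 114.0] F [-1.52  3.58  2.14] M [0.54 0.1  0.05] g 0.113 t 2.9
```

```bash
python3 drive.py '[[0, 0, 0.01, -0.01, 0, 0, 0], [0, 0, 0.03, -0.03, 0, 0, 0], [0, 0, 0.055, -0.055, 0, 0, 0], [0, 0, 0.08, -0.08, 0, 0, 0], [0, 0, 0.105, -0.105, 0, 0, 0], [0, 0, 0.12, -0.12, 0, 0, 0], [0, 0, 0.12, -0.12, 0, 0, 0], [0, 0, 0.12, -0.12, 0, 0, 0], [0, 0, 0.12, -0.12, 0, 0, 0]]'
python3 - <<'E'
from h import *
R=tool(16.6);g=np.array([.5013,-.3525,.157])
rel(g+R[:,2]*.0187,R)
from scipy.optimize import least_squares
s=manip.read_state()
D=[([-78.581,17.578,86.31,0,76.112,-4.211],[.155,-.554,.231]),([-17.8,4.6,119.6,-58.4,43.4,95.7],[.4062,-.3138,.2493]),([-20.1,22.2,115.6,-74.1,36.0,114.0],[.5061,-.3644,.1459]),(s['q'],s['ee_pos'])]
E=lambda a,t:Ro.from_euler(a,t,degrees=True).as_matrix()
def fk(q,p):
    a,h,L1,e,L2,L3=p
    A=E('Z',q[0]);B=A@E('Y',q[1]);C=B@E('Y',q[2]);T=C@E('Z',q[3])@E('Y',q[4])
    return A@[a,0,h]+B@[0,0,L1]+C@[e,0,L2]+T@[0,0,L3]
r=least_squares(lambda p:np.concatenate([fk(q,p)-x for q,x in D]),[0,.35,.45,0,.45,.25])
print(r.x.round(4),r.fun.round(4))
q=s['q'];T=E('Z',q[0])@E('Y',q[1]+q[2])@E('Z',q[3])@E('Y',q[4]);M=T.T@s['orientation'];print(np.degrees(np.arctan2(M[1,0],M[0,0])),q[5])
E
```

```text
time_s: 3.65
ee_pos: [0.5037, -0.364, 0.3118]
orientation: [[0.959, 0.204, 0.197], [0.284, -0.681, -0.675], [-0.004, 0.703, -0.711]]
force: [0.1, -0.7, -5.9]
grip_width: 0.11
gripper_force: 98.3
row [0.0015, -0.1172, 0.1205] [-0.29, 0.22, 0.06] q [-20.2, 8.6, 103.1, -48.2, 49.3, 79.7] F [ 0.09 -0.73 -5.89] M [ 1.31  0.42 -0.  ] g 0.11 t 3.65
[0.0572 0.1399 0.598  0.0814 0.3717 0.3024] [-0.0404 -0.0136  0.0083  0.0037 -0.0037 -0.0031 -0.0007 -0.0026  0.0037
 -0.0108  0.0005 -0.0089]
169.70793988588758 79.70793988588757
```

```bash
cat > ik.py <<'E'
from h import *
from scipy.optimize import least_squares
E=lambda a,t:Ro.from_euler(a,t,degrees=True).as_matrix()
LO=np.array([-179.03,-60,8.19,-81.62,5.75,-153.77]);HI=np.array([179.03,130.46,133.38,261.62,156.47,153.77])
def pts(q,p):
    a,d,h,L1,e,L2,L3=p
    A=E('Z',q[0]);B=A@E('Y',q[1]);C=B@E('Y',q[2]);T=C@E('Z',q[3])@E('Y',q[4])@E('Z',q[5]+90)
    s=A@[a,d,h];el=s+B@[0,0,L1];w=el+C@[e,0,L2];return s,el,w,w+T@[0,0,L3],T
import json,os
D=json.load(open('D.json')) if os.path.exists('D.json') else [([-78.581,17.578,86.31,0,76.112,-4.211],[.155,-.554,.231]),([-17.8,4.6,119.6,-58.4,43.4,95.7],[.4062,-.3138,.2493]),([-20.1,22.2,115.6,-74.1,36.0,114.0],[.5061,-.3644,.1459])]
def log():
    s=manip.read_state();D.append((list(s['q']),list(s['ee_pos'])));json.dump(D,open('D.json','w'))
def fit(v=0):
    r=least_squares(lambda p:np.concatenate([pts(q,p)[3]-x for q,x in D]),[0,0,.35,.45,0,.45,.25])
    if v:print(r.x.round(4),np.abs(r.fun).max().round(4))
    return r.x
def ik(p,x,R,q0):
    def f(q):
        *_,t,T=pts(q,p);return np.r_[(t-x)*10,Ro.from_matrix(T.T@R).as_rotvec()*2]
    r=least_squares(f,np.clip(q0,LO+.01,HI-.01),bounds=(LO,HI));return r.x,np.abs(r.fun).max()
E
python3 - <<'E'
from ik import *
log();p=fit(1)
E
```

```text
[-0.0007  0.0422  0.1919  0.6476  0.1099  0.4174  0.3714] 0.0006
```

```bash
cat >> ik.py <<'E'
GK=np.array([0,.075,.157])
def tcp_for(kp,yaw,tilt):  # keeper-frame reference: mouth centre placed at kp
    Rk=keeperR(yaw,tilt);R=Rk@KT;return np.array(kp)+Rk@(GK-[0,-.0165,.150])+R[:,2]*.0187,R
BOWL=np.array([.529,.401,0])
E
python3 - <<'E'
from ik import *
p=fit();q0=manip.read_state()['q']
for yaw in(16,0,-20,-40,-60,40):
  for zm in(.15,):
    q=q0;ey=keeperR(yaw,0)[:,1]
    for tilt in(0,30,60,90,120,150):
        # rotate about mouth roughly, mouth height falls from .33 to .15
        z=.33+(zm-.33)*tilt/150
        m=BOWL+ey*.02+[0,0,z]
        x,R=tcp_for(m,yaw,tilt);q,e=ik(p,x,R,q)
        s,el,w,t,T=pts(q,p);print(yaw,tilt,q.round(0),'err',round(e,3),'el',el.round(2),'w',w.round(2),'t',t.round(2))
E
```

```text
16 0 [ 57.  43.  44. -38. 121. 119.] err 0.0 el [0.2  0.39 0.67] w [0.43 0.75 0.59] t [0.5  0.5  0.32]
16 30 [ 47.  30.  54. -13. 104. 119.] err 0.0 el [0.19 0.27 0.75] w [0.48 0.58 0.69] t [0.5  0.49 0.33]
16 60 [ 31.  21.  69.  15.  86. 104.] err 0.0 el [0.18 0.16 0.8 ] w [0.54 0.37 0.68] t [0.51 0.46 0.32]
16 90 [12. 23. 84. 46. 81. 75.] err 0.0 el [0.24 0.09 0.79] w [0.59 0.17 0.56] t [0.52 0.43 0.3 ]
16 120 [ 0. 37. 94. 68. 92. 47.] err 0.0 el [0.39 0.04 0.71] w [0.63 0.04 0.35] t [0.53 0.39 0.26]
16 150 [ -3.  59.  95.  80. 112.  26.] err 0.0 el [0.56 0.02 0.52] w [0.64 0.01 0.1 ] t [0.54 0.36 0.19]
0 0 [ 53.  50.  28. -37. 134. 124.] err 0.0 el [0.27 0.42 0.61] w [0.53 0.76 0.59] t [0.53 0.5  0.32]
0 30 [ 45.  34.  47. -11. 109. 132.] err 0.0 el [0.23 0.28 0.73] w [0.53 0.59 0.69] t [0.53 0.49 0.33]
0 60 [ 31.  21.  70.  13.  81. 120.] err 0.0 el [0.17 0.15 0.8 ] w [0.53 0.37 0.68] t [0.53 0.47 0.32]
0 90 [13. 18. 92. 48. 67. 84.] err 0.0 el [0.18 0.09 0.81] w [0.53 0.16 0.56] t [0.53 0.43 0.3 ]
0 120 [ -1.  32. 108.  79.  80.  41.] err 0.0 el [0.34 0.03 0.74] w [0.53 0.03 0.3
[... 1960 characters left out ...]
33. 213. 143.  20.] err 0.347 el [0.42 0.48 0.33] w [0.2  0.26 0.03] t [0.5  0.4  0.18]
40 0 [ 63.  31.  65. -42. 101. 111.] err 0.0 el [0.12 0.32 0.74] w [0.3  0.68 0.59] t [0.47 0.48 0.32]
40 30 [ 50.  24.  65. -15.  94.  99.] err 0.0 el [0.14 0.22 0.79] w [0.41 0.54 0.69] t [0.47 0.47 0.33]
40 60 [31. 22. 67. 15. 93. 81.] err 0.0 el [0.19 0.16 0.79] w [0.55 0.38 0.68] t [0.49 0.45 0.32]
40 90 [15. 30. 71. 40. 99. 64.] err 0.0 el [0.3  0.12 0.75] w [0.68 0.22 0.56] t [0.51 0.42 0.3 ]
40 120 [  5.  45.  73.  59. 111.  51.] err 0.0 el [0.45 0.09 0.65] w [0.77 0.12 0.35] t [0.54 0.39 0.26]
40 150 [  4.  64.  72.  73. 126.  44.] err 0.0 el [0.58 0.08 0.48] w [0.79 0.09 0.1 ] t [0.56 0.37 0.19]
```

```bash
python3 - <<'E'
from ik import *
c=cam('top');q=cloud(c).reshape(-1,3)
for y0 in np.arange(-.3,.4,.15):
    s=q[(q[:,2]>.6)&(q[:,2]<.95)&(abs(q[:,1]-y0)<.07)&(q[:,0]>.45)];print('shelf top',round(y0,2),s[:,0].min().round(3),np.percentile(s[:,2],[1,50]).round(2))
c=cam('scene');q=cloud(c).reshape(-1,3);s=q[(q[:,2]>.5)&(q[:,2]<.85)&(q[:,0]>.45)&(q[:,0]<.9)]
H,e=np.histogram(s[:,1],10);print('scene shelf y',e.round(2),H,'z',np.percentile(s[:,2],[1,10,50,99]).round(2),'x',np.percentile(s[:,0],[1,10,50]).round(2))
p=fit();q=manip.read_state()['q']
x3,R3=tcp_for(BOWL+[0,.02,.145],0,140);x25,R25=tcp_for(BOWL+[0,.02,.17],0,115)
for n,x,R in(('W1',[.44,-.05,.30],tool(0,45)),('W2',[.50,.33,.30],tool(0,80)),('W25',x25,R25),('W3',x3,R3),('back',[.48,.36,.32],tool(0,80)),('up',[.43,.22,.34],tool(0,0))):
    q,e=ik(p,x,R,q);s,el,w,t,T=pts(q,p);print(n,q.round(0),round(e,3),'el',el.round(2),'w',w.round(2),'t',t.round(3))
rel([.44,-.05,.30],tool(0,45))
E
```

```text
shelf top -0.3 0.588 [0.79 0.8 ]
shelf top -0.15 0.45 [0.61 0.8 ]
shelf top 0.0 0.587 [0.79 0.8 ]
shelf top 0.15 0.587 [0.79 0.82]
shelf top 0.3 0.588 [0.79 0.8 ]
scene shelf y [-1.35 -1.14 -0.93 -0.71 -0.5  -0.28 -0.07  0.14  0.36  0.57  0.78] [  95  396  885  812 1297 1841 2730 5732 8595 7286] z [0.5  0.52 0.65 0.84] x [0.59 0.68 0.78]
W1 [-12.   4.  94.   0.  82.  78.] 0.0 el [0.05 0.03 0.84] w [ 0.44 -0.05  0.67] t [ 0.44 -0.05  0.3 ]
W2 [ 8. 13. 93. 37. 72. 88.] 0.0 el [0.13 0.06 0.82] w [0.5  0.12 0.6 ] t [0.5  0.33 0.3 ]
W25 [  0.  30. 107.  76.  75.  45.] 0.0 el [0.33 0.04 0.75] w [0.53 0.04 0.37] t [0.529 0.394 0.244]
W3 [ -5.  51. 111.  87.  96.  18.] 0.0 el [ 0.5 -0.   0.6] w [ 0.53 -0.    0.17] t [0.529 0.365 0.2  ]
back [12. 11. 93. 36. 72. 92.] 0.0 el [0.11 0.07 0.83] w [0.48 0.15 0.62] t [0.48 0.36 0.32]
up [ 45.  23.  77. -33. 111. 131.] 0.0 el [0.15 0.21 0.79] w [0.43 0.48 0.6 ] t [0.43 0.22 0.34]
row [0.0282, -0.2349, -0.2167] [44.43, -6.19, 15.79] q [-20.2, 8.7, 103.1, -48.3, 49.3, 79.7] F [ 0.75 -0.01 -6.48] M [1.33 0.38 0.01] g 0.109 t 3.75
```

```bash
python3 drive.py '[[0, 0.005, -0.015, -0.014, 3, 0, 1], [0, 0.028, -0.235, -0.217, 44.4, -6.2, 15.8], [0, 0.028, -0.235, -0.217, 44.4, -6.2, 15.8], [0, 0.028, -0.235, -0.217, 44.4, -6.2, 15.8], [0, 0.028, -0.235, -0.217, 44.4, -6.2, 15.8], [0, 0.028, -0.235, -0.217, 44.4, -6.2, 15.8], [0, 0.028, -0.235, -0.217, 44.4, -6.2, 15.8], [0, 0.028, -0.235, -0.217, 44.4, -6.2, 15.8], [0, 0.028, -0.235, -0.217, 44.4, -6.2, 15.8], [0, 0.028, -0.235, -0.217, 44.4, -6.2, 15.8], [0, 0.028, -0.235, -0.217, 44.4, -6.2, 15.8], [0, 0.028, -0.235, -0.217, 44.4, -6.2, 15.8]]'
python3 - <<'E'
from ik import *
log();p=fit(1)
rel([.50,.33,.30],tool(0,80))
E
```

```text
time_s: 4.75
ee_pos: [0.4417, -0.0517, 0.3022]
orientation: [[1.0, 0.001, 0.005], [0.001, -1.0, -0.006], [0.005, 0.006, -1.0]]
force: [0.6, 0.4, -5.2]
grip_width: 0.107
gripper_force: 100.2
[-0.0009  0.0422  0.1918  0.6477  0.1098  0.4175  0.3714] 0.0005
row [0.0587, -0.3817, 0.0002] [35.35, -0.27, 0.15] q [-11.9, 3.7, 93.9, -0.3, 82.0, 78.1] F [ 0.6   0.37 -5.23] M [-0.    0.02 -0.  ] g 0.107 t 4.75
```

```bash
python3 drive.py '[[0, 0.059, -0.382, 0, 35.3, -0.3, 0.1], [0, 0.059, -0.382, 0, 35.3, -0.3, 0.1], [0, 0.059, -0.382, 0, 35.3, -0.3, 0.1], [0, 0.059, -0.382, 0, 35.3, -0.3, 0.1], [0, 0.059, -0.382, 0, 35.3, -0.3, 0.1], [0, 0.059, -0.382, 0, 35.3, -0.3, 0.1], [0, 0.059, -0.382, 0, 35.3, -0.3, 0.1], [0, 0.059, -0.382, 0, 35.3, -0.3, 0.1], [0, 0.059, -0.382, 0, 35.3, -0.3, 0.1], [0, 0.059, -0.382, 0, 35.3, -0.3, 0.1], [0, 0.059, -0.382, 0, 35.3, -0.3, 0.1], [0, 0.059, -0.382, 0, 35.3, -0.3, 0.1]]'
python3 - <<'E'
from ik import *
log();p=fit(1)
rel(*tcp_for(BOWL+[0,.02,.17],0,115));rel(*tcp_for(BOWL+[0,.02,.145],0,140))
E
```

```text
time_s: 5.75
ee_pos: [0.5004, 0.3305, 0.3003]
orientation: [[1.0, 0.003, -0.001], [0.003, -0.821, 0.571], [0.001, -0.571, -0.821]]
force: [-0.2, -1.5, -4.8]
grip_width: 0.112
gripper_force: 101.2
[-0.0009  0.0422  0.1918  0.6476  0.1097  0.4175  0.3713] 0.0006
row [0.0287, -0.0193, 0.0825] [35.17, 0.11, 0.14] q [8.6, 12.6, 93.1, 36.4, 72.3, 87.6] F [-0.19 -1.47 -4.8 ] M [-1.19  0.04  0.02] g 0.112 t 5.75
row [0.0286, 0.029, 0.1019] [60.17, 0.14, 0.11] q [8.6, 12.6, 93.1, 36.4, 72.3, 87.6] F [-0.19 -1.47 -4.8 ] M [-1.19  0.04  0.02] g 0.112 t 5.75
```

```bash
python3 drive.py '[[0, 0.0287, -0.0193, 0.08, 35, 0, 0], [0, 0.0287, -0.0193, 0.08, 35, 0, 0], [0, 0.0287, -0.0193, 0.08, 35, 0, 0], [0, 0.0287, -0.0193, 0.08, 35, 0, 0], [0, 0.0287, -0.0193, 0.08, 35, 0, 0], [0, 0.0286, 0.029, 0.102, 60, 0, 0], [0, 0.0286, 0.029, 0.102, 60, 0, 0], [0, 0.0286, 0.029, 0.102, 60, 0, 0], [0, 0.0286, 0.029, 0.102, 60, 0, 0], [0, 0.0286, 0.029, 0.102, 60, 0, 0], [0, 0.0286, 0.029, 0.102, 60, 0, 0], [0, 0.0286, 0.029, 0.102, 60, 0, 0], [0, 0.0286, 0.029, 0.102, 60, 0, 0], [0, 0.0286, 0.029, 0.102, 60, 0, 0], [0, 0.0286, 0.029, 0.102, 60, 0, 0], [0, 0.0286, 0.029, 0.102, 60, 0, 0]]'
python3 - <<'E'
from ik import *
log();p=fit(1)
c=cam('top');d=cam('scene')
cv2.imwrite('pics/p1.png',np.hstack([cv2.resize(c['image'][120:260,60:260],(400,280)),cv2.resize(d['image'][180:320,100:300],(400,280))]))
rel([.48,.36,.32],tool(0,80));rel(*tcp_for(BOWL+[0,.02,.155],0,155))
E
```

```text
time_s: 7.08
ee_pos: [0.5288, 0.3665, 0.2033]
orientation: [[1.0, 0.004, -0.002], [0.001, 0.087, 0.996], [0.004, -0.996, 0.087]]
force: [-0.4, -0.1, -5.9]
grip_width: 0.106
gripper_force: 102.0
[-3.000e-04  4.220e-02  1.919e-01  6.474e-01  1.098e-01  4.169e-01
  3.713e-01] 0.0005
row [-0.0484, -0.1175, 0.0039] [-60.04, -0.01, 0.2] q [-4.9, 50.9, 111.0, 86.8, 96.3, 18.0] F [-0.45 -0.13 -5.54] M [-1.91  0.    0.02] g 0.106 t 7.1833
row [0.0002, 0.0078, -0.0146] [14.96, 0.1, 0.16] q [-4.9, 50.9, 111.0, 86.8, 96.3, 18.0] F [-0.45 -0.13 -5.54] M [-1.91  0.    0.02] g 0.106 t 7.1833
```

View pics/p1.png

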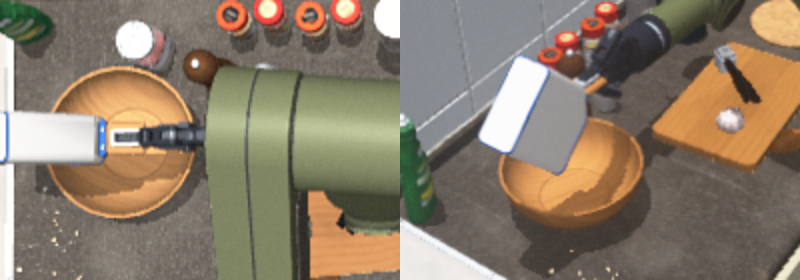

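The bowl is still empty: no lemon shows inside the rim (at (120,140) in the left crop), and the weight is still full at about 5.7 N. The mouth is over the bowl, so I'll tip further, to 150°, a little higher up.

```bash
python3 - <<'E'
from ik import *
p=fit();q=manip.read_state()['q']
x,R=tcp_for(BOWL+[0,.02,.185],0,150);q,e=ik(p,x,R,q);print(q,e,pts(q,p)[2]);rel(x,R)
E
```

```text
[ -4.82408714  54.85612916 110.62111932  89.18255173 105.71897186
  15.04538048] 1.7684444186463755e-10 [ 0.529      -0.00231704  0.13343083]
row [0.0003, -0.0276, -0.0078] [9.96, 0.1, 0.16] q [-4.9, 50.9, 111.0, 86.8, 96.3, 18.0] F [-0.45 -0.13 -5.54] M [-1.91  0.    0.02] g 0.106 t 7.1833
```

```bash
python3 drive.py '[[0, 0, -0.0276, -0.0078, 5, 0, 0], [0, 0, -0.0276, -0.0078, 10, 0, 0], [0, 0, -0.0276, -0.0078, 10, 0, 0], [0, 0, -0.0276, -0.0078, 10, 0, 0], [0, 0, -0.0276, -0.0078, 10, 0, 0], [0, 0, -0.0276, -0.0078, 10, 0, 0], [0, 0, -0.0276, -0.0078, 10, 0, 0], [0, 0, -0.0276, -0.0078, 10, 0, 0]]'
python3 - <<'E'
from ik import *
d=cam('scene');c=cam('top')
for n,k in(('scene',d),('top',c)):
    hs=cv2.cvtColor(k['image'],cv2.COLOR_BGR2HSV);m=cv2.inRange(hs,(22,120,120),(34,255,255));m[:, 300:]=0
    print(n,[(r[2],cv2.boundingRect(r[2])) if 0 else (cv2.boundingRect(r),cv2.contourArea(r)) for r in cv2.findContours(m,0,1)[0] if cv2.contourArea(r)>15])
rel([.48,.36,.32],tool(0,80))
E
```

```text
time_s: 7.85
ee_pos: [0.5289, 0.356, 0.2296]
orientation: [[1.0, 0.002, -0.001], [0.001, 0.26, 0.966], [0.003, -0.966, 0.26]]
force: [-0.8, 0.6, -2.9]
grip_width: 0.109
gripper_force: 102.1
scene [((0, 361, 29, 23), 410.0), ((177, 271, 20, 16), 207.5), ((177, 254, 36, 22), 425.0)]
top [((108, 197, 17, 14), 140.5), ((127, 193, 18, 18), 209.5), ((127, 172, 16, 11), 96.5)]
row [-0.0487, -0.0866, 0.0275] [-70.06, -0.01, 0.15] q [-4.8, 54.9, 110.6, 89.1, 105.8, 14.9] F [-0.92  0.42 -2.85] M [-1.25  0.   -0.04] g 0.11 t 7.95
```

Three lemons now show in the bowl from above, and the weight has dropped to about 2.9 N. Next I'll return it upright and hold it to check the weight.

```bash
python3 drive.py '[[0, -0.02, -0.045, 0, -7, 0, 0], [0, -0.0487, -0.0866, 0.0275, -14, 0, 0], [0, -0.0487, -0.0866, 0.0275, -70, 0, 0], [0, -0.0487, -0.0866, 0.0275, -70, 0, 0], [0, -0.0487, -0.0866, 0.0275, -70, 0, 0], [0, -0.0487, -0.0866, 0.0275, -70, 0, 0], [0, -0.0487, -0.0866, 0.0275, -70, 0, 0], [0, -0.0487, -0.0866, 0.0275, -70, 0, 0], [0, -0.0487, -0.0866, 0.0275, -70, 0, 0], [0, -0.0487, -0.0866, 0.0275, -70, 0, 0], [0, -0.0487, -0.0866, 0.0275, -70, 0, 0], [0, -0.0487, -0.0866, 0.0275, -70, 0, 0]]'
python3 - <<'E'
from ik import *
rel([.43,.22,.34],tool(0,0))
E
```

```text
time_s: 8.95
ee_pos: [0.4779, 0.3614, 0.3203]
orientation: [[1.0, 0.006, -0.002], [0.006, -0.817, 0.577], [0.002, -0.577, -0.817]]
force: [0.4, 0.1, -3.8]
grip_width: 0.106
gripper_force: 101.6
row [-0.0488, 0.1039, -0.0975] [-80.22, -0.13, 0.38] q [12.3, 10.7, 92.9, 36.4, 72.0, 91.7] F [ 0.39  0.06 -3.77] M [-0.83  0.    0.06] g 0.106 t 8.95
```

```bash
python3 drive.py '[[0, -0.049, 0.104, -0.0975, -80.2, 0, 0.4], [0, -0.049, 0.104, -0.0975, -80.2, 0, 0.4], [0, -0.049, 0.104, -0.0975, -80.2, 0, 0.4], [0, -0.049, 0.104, -0.0975, -80.2, 0, 0.4], [0, -0.049, 0.104, -0.0975, -80.2, 0, 0.4], [0, -0.049, 0.104, -0.0975, -80.2, 0, 0.4], [0, -0.049, 0.104, -0.0975, -80.2, 0, 0.4], [0, -0.049, 0.104, -0.0975, -80.2, 0, 0.4], [0, -0.049, 0.104, -0.0975, -80.2, 0, 0.4], [0, -0.049, 0.104, -0.0975, -80.2, 0, 0.4], [0, -0.049, 0.104, -0.0975, -80.2, 0, 0.4], [0, -0.049, 0.104, -0.0975, -80.2, 0, 0.4], [0, -0.049, 0.104, -0.0975, -80.2, 0, 0.4], [0, -0.049, 0.104, -0.0975, -80.2, 0, 0.4], [0, -0.049, 0.104, -0.0975, -80.2, 0, 0.4]]'
python3 - <<'E'
from ik import *
rel([.43,.22,.34],tool(0,0))
E
for i in 1 2 3; do python3 drive.py '[[0, 0, 0, 0, 0, 0, 0], [0, 0, 0, 0, 0, 0, 0], [0, 0, 0, 0, 0, 0, 0], [0, 0, 0, 0, 0, 0, 0], [0, 0, 0, 0, 0, 0, 0]]' | grep -E 'time|force'; done
python3 - <<'E'
from ik import *
s=manip.read_state();print(s['orientation'].round(3));F=[]
for i in range(6): cam('top');s=manip.read_state();F.append(np.r_[s['force'],s['wrist_torque'],s['joint_torque'][:3]])
print(np.mean(F,0).round(2),np.std(F,0).round(2))
c=cam('top');d=cam('scene')
cv2.imwrite('pics/p2.png',np.hstack([cv2.resize(c['image'][120:260,60:260],(400,280)),cv2.resize(d['image'][160:300,100:300],(400,280))]))
rel([.4449,-.1527,.337],tool(16.6))
E
```

```text
time_s: 10.2
ee_pos: [0.431, 0.2176, 0.3394]
orientation: [[1.0, -0.005, -0.006], [-0.008, -0.708, -0.707], [-0.0, 0.707, -0.708]]
force: [-0.3, -0.6, -2.4]
grip_width: 0.112
gripper_force: 101.9
row [-0.001, -0.0013, -0.0021] [-0.04, 0.33, -0.31] q [44.2, 23.3, 77.3, -32.6, 111.0, 131.5] F [-0.27 -0.56 -2.39] M [ 0.84 -0.06  0.02] g 0.112 t 10.2
time_s: 10.62
force: [0.4, -1.0, -3.3]
gripper_force: 101.9
time_s: 11.03
force: [0.6, 0.1, -2.9]
gripper_force: 101.9
time_s: 11.45
force: [-1.1, -0.9, -3.0]
gripper_force: 101.9
[[ 1.    -0.005 -0.003]
 [-0.006 -0.705 -0.709]
 [ 0.002  0.709 -0.705]]
[ 2.800e-01 -9.000e-02 -3.210e+00  9.000e-01 -1.000e-02  0.000e+00
  0.000e+00 -5.125e+01 -2.347e+01] [0.47 0.36 0.27 0.03 0.03 0.04 0.   0.   0.  ]
row [0.0158, 0.2604, 0.2649] [0.14, 11.92, -12.02] q [44.4, 23.4, 77.2, -32.7, 111.0, 131.6] F [-0.1  -0.21 -3.26] M [ 0.97 -0.11  0.03] g 0.114 t 11.85
```

View pics/p2.png

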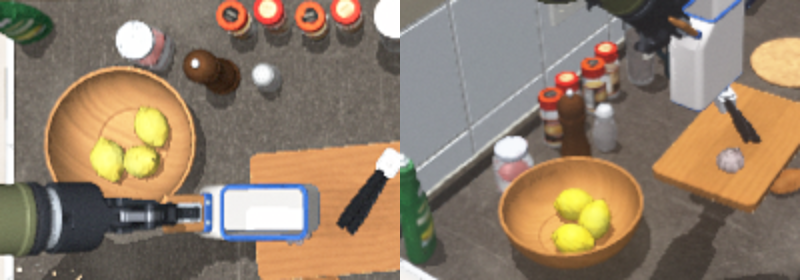

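Three lemons lie in the bowl at (107,160), (140,160) and (151,126) of the left crop, and the bowl hasn't moved. The keeper is upright and looks empty, with a mean weight of 3.2 N against 3.14 N for 320 g. Moving over to the mat.

```bash
python3 - <<'E'
from ik import *
p=fit();q=manip.read_state()['q']
for yaw in (16.6,0,-15):
  ey=keeperR(yaw,0)[:,1];ex=keeperR(yaw,0)[:,0];b=np.array([.4662,-.223,0])+ey*.0622+ex*.0011
  for z in(.30,.154):
    x=b+[0,0,z];R=tool(yaw);q,e=ik(p,x,R,q);print(yaw,q.round(0),round(e,3),pts(q,p)[2].round(2));
    rel(x,R)
  x=x-.15*R[:,2];q,e=ik(p,x,R,q);print('back',q.round(0),round(e,3))
E
```

```text
16.6 [  7.   4. 110. -50.  66. 102.] 0.0 [0.37 0.09 0.56]
row [0.0204, 0.2415, 0.2983] [0.14, 11.92, -12.02] q [44.4, 23.4, 77.2, -32.7, 111.0, 131.6] F [-0.1  -0.21 -3.26] M [ 0.97 -0.11  0.03] g 0.114 t 11.85
16.6 [  7.  18. 122. -63.  52. 127.] 0.0 [0.37 0.09 0.42]
row [0.0201, 0.1381, 0.4014] [0.14, 11.92, -12.02] q [44.4, 23.4, 77.2, -32.7, 111.0, 131.6] F [-0.1  -0.21 -3.26] M [ 0.97 -0.11  0.03] g 0.114 t 11.85
back [ 23.   8. 113. -48.  72. 117.] 0.0
0 [  7.  12. 101. -46.  79. 111.] 0.0 [0.47 0.1  0.56]
row [0.0382, 0.2398, 0.2967] [0.13, 0.17, -0.3] q [44.4, 23.4, 77.2, -32.7, 111.0, 131.6] F [-0.1  -0.21 -3.26] M [ 0.97 -0.11  0.03] g 0.114 t 11.85
0 [  7.  23. 111. -51.  64. 128.] 0.0 [0.47 0.1  0.42]
row [0.0379, 0.1364, 0.3997] [0.13, 0.17, -0.3] q [44.4, 23.4, 77.2, -32.7, 111.0, 131.6] F [-0.1  -0.21 -3.26] M [ 0.97 -0.11  0.03] g 0.114 t 11.85
back [ 19.  17. 100. -42.  83. 122.] 0.0
-15 [  5.  18.  92. -42.  89. 118.] 0.0 [0.55 0.09 0.56]
row [0.0542, 0.2414, 0.2983] [0.11, -10.45, 10.3] q [44.4, 23.4, 77.2, -32.7, 111.0, 131.6] F [-0.1  -0.21 -3.26] M [ 0.97 -0.11  0.03] g 0.114 t 11.85
-15 [  5.  28. 101. -43.  75. 131.] 0.0 [0.55 0.09 0.42]
row [0.054, 0.138, 0.4013] [0.11, -10.45, 10.3] q [44.4, 23.4, 77.2, -32.7, 111.0, 131.6] F [-0.1  -0.21 -3.26] M [ 0.97 -0.11  0.03] g 0.114 t 11.85
back [ 14.  24.  88. -38.  93. 126.] 0.0
```

Yaw 0 needs no turn, so I'll use that.

```bash
python3 drive.py '[[0, 0.038, 0.24, 0.297, 0, 0, 0], [0, 0.038, 0.24, 0.297, 0, 0, 0], [0, 0.038, 0.24, 0.297, 0, 0, 0], [0, 0.038, 0.24, 0.297, 0, 0, 0], [0, 0.038, 0.24, 0.297, 0, 0, 0], [0, 0.038, 0.24, 0.297, 0, 0, 0], [0, 0.038, 0.24, 0.297, 0, 0, 0], [0, 0.038, 0.24, 0.297, 0, 0, 0], [0, 0.038, 0.24, 0.297, 0, 0, 0], [0, 0.038, 0.24, 0.297, 0, 0, 0], [0, 0.038, 0.24, 0.297, 0, 0, 0], [0, 0.038, 0.24, 0.297, 0, 0, 0], [0, 0.038, 0.24, 0.297, 0, 0, 0], [0, 0.038, 0.24, 0.297, 0, 0, 0], [0, 0.038, 0.24, 0.297, 0, 0, 0]]' | head -2
cat > hold.py <<'E'
from ik import *
c=cam('top');s=manip.read_state();hs=cv2.cvtColor(c['image'],cv2.COLOR_BGR2HSV);P=cloud(c)
t=s['ee_pos'];q=P-(t-[0,.0622,.1459]) # expected keeper origin
reg=(abs(q[...,0])<.06)&(abs(q[...,1])<.1)&(q[...,2]>.13)
m=cv2.inRange(hs,(100,110,70),(128,255,255)).astype(bool)&reg
for i in range(3):print('xyz'[i],np.percentile(q[...,i][m],[1,5,50,95,99]).round(4))
pl=np.linalg.lstsq(np.c_[q[m][:,:2],np.ones(m.sum())],q[m][:,2],rcond=None)[0];print('rim plane',pl.round(3))
r=cv2.minAreaRect((q[m][:,:2]*1000).astype(np.float32));print(r)
rel([.4662+.0011,-.223+.0622,.157],tool(0))
E
python3 hold.py
```

```text
time_s: 13.1
ee_pos: [0.4676, -0.1599, 0.3]
x [-0.0346 -0.0341 -0.0063  0.0294  0.0299]
y [-0.0673 -0.0664 -0.0166  0.0532  0.0541]
z [0.139  0.1413 0.1524 0.1554 0.1566]
rim plane [ 0.009 -0.049  0.15 ]
((-2.244609832763672, -6.808021545410156), (121.76258850097656, 63.72941589355469), 89.02890014648438)
row [-0.0006, -0.1007, 0.1015] [0.11, 0.08, -0.22] q [7.4, 12.1, 100.7, -45.7, 79.1, 111.6] F [-0.41 -0.89 -2.71] M [0.93 0.   0.02] g 0.11 t 13.15
```

```bash
python3 drive.py '[[0, 0, -0.02, 0.02, 0, 0, 0], [0, 0, -0.045, 0.045, 0, 0, 0], [0, 0.001, -0.07, 0.07, 0, 0, 0], [0, 0.001, -0.09, 0.09, 0, 0, 0], [0, 0.001, -0.101, 0.101, 0, 0, 0], [0, 0.001, -0.101, 0.101, 0, 0, 0], [0, 0.001, -0.101, 0.101, 0, 0, 0], [0, 0.001, -0.101, 0.101, 0, 0, 0]]'
python3 drive.py '[[0, 0, -0.001, 0.001, 0, 0, 0], [0, 0, -0.0015, 0.0015, 0, 0, 0], [0, 0, -0.0015, 0.0015, 0, 0, 0], [0, 0, -0.0015, 0.0015, 0, 0, 0]]'|grep -E 'pos|force'
```

```text
time_s: 13.82
ee_pos: [0.4692, -0.1607, 0.1571]
orientation: [[1.0, -0.005, -0.001], [-0.004, -0.706, -0.708], [0.002, 0.708, -0.706]]
force: [-0.4, 0.4, -3.7]
grip_width: 0.109
gripper_force: 101.9
ee_pos: [0.4685, -0.1615, 0.1553]
force: [0.4, -0.7, -3.1]
gripper_force: 101.9
```

```bash
for i in 1 2 3; do python3 drive.py '[[0, 0, -0.0007, 0.0007, 0, 0, 0], [0, 0, -0.0007, 0.0007, 0, 0, 0], [0, 0, -0.0007, 0.0007, 0, 0, 0]]'|grep -E 'pos|^force'; done
```

```text
ee_pos: [0.4683, -0.1615, 0.154]
force: [-0.5, -1.5, -3.7]
ee_pos: [0.4686, -0.1617, 0.1536]
force: [-0.7, 2.8, 3.0]
ee_pos: [0.4686, -0.1617, 0.1536]
force: [-2.2, 5.0, 10.9]
```

```bash
python3 drive.py '[[0.4, 0, 0.0005, -0.0005, 0, 0, 0], [0.4, 0, 0.0005, -0.0005, 0, 0, 0], [0.4, 0, 0.0005, -0.0005, 0, 0, 0], [0.5, 0, 0.0005, -0.0005, 0, 0, 0], [0.5, 0, 0.0005, -0.0005, 0, 0, 0], [0.5, 0, 0.0005, -0.0005, 0, 0, 0]]'
python3 drive.py '[[0.5, 0, 0, -0.01, 0, 0, 0], [0.5, 0, 0, -0.03, 0, 0, 0], [0.5, 0, 0, -0.06, 0, 0, 0], [0.5, 0, 0, -0.09, 0, 0, 0], [0.5, 0, 0, -0.12, 0, 0, 0], [0.5, 0, 0.05, -0.19, 0, 0, 0], [0.5, 0, 0.05, -0.19, 0, 0, 0], [0.5, 0, 0.05, -0.19, 0, 0, 0], [0.5, 0, 0.05, -0.19, 0, 0, 0]]'|grep -E 'time|pos|^force'
python3 - <<'E'
from h import *
c=cam('top');d=cam('scene');cv2.imwrite('pics/f.png',np.hstack([c['image'][120:310,60:460],d['image'][130:320,110:400]]))
hs=cv2.cvtColor(c['image'],cv2.COLOR_BGR2HSV);P=cloud(c)
q=P-[.466,-.223,0];m=cv2.inRange(hs,(100,110,70),(128,255,255)).astype(bool)&(abs(q[...,0])<.07)&(abs(q[...,1])<.11)&(P[...,2]>.1)
for i in range(3):print(np.percentile(q[...,i][m],[1,50,99]).round(4))
E
```

```text
time_s: 15.4
ee_pos: [0.4683, -0.1616, 0.1525]
orientation: [[1.0, -0.005, -0.003], [-0.006, -0.705, -0.709], [0.001, 0.709, -0.706]]
force: [0.4, 0.6, 0.1]
grip_width: 0.501
gripper_force: 0.0
time_s: 16.15
ee_pos: [0.47, -0.0608, 0.3251]
force: [-0.1, 0.4, -0.5]
[-0.0314  0.0009  0.0332]
[-0.0692 -0.0115  0.0522]
[0.1474 0.1598 0.165 ]
```

View pics/f.png

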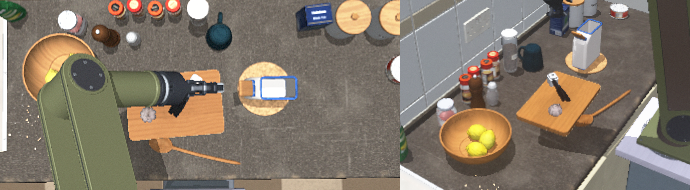

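The keeper stands upright on the mat ((265,89) left, (587,45) right), centred to about 1 mm. The lemons are in the bowl (480,140) and the bystanders are in place.

```bash
python3 -c "
from rig import manip
print(manip.close_job())"
```

```text
the job is handed in; nothing more can be done
None
```

The job is handed in: all three lemons are in the bowl, and the keeper weighed empty when held upright (3.2 N) and now stands upright within about 1 mm of the mat's centre, at 16 s of the 72 s allowed.

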